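# Close the loaded connector test fixture

### The job

Two identical spring-armed test fixtures stand on the low riser on the bench; one of them has a white connector lying in its nest. Press the arm of that fixture down by its pad until the catch at its side snaps over and holds it down, then let go and draw clear; leave the connector in its nest and the arm of the empty fixture up.

Things in the scene. Friction and masses are not known exactly. Their poses are not given: they have to be found in the camera images.
- fixture_arm (a joint): grey arm, 16 mm wide, of the fixture holding the connector; hinged at the far end of its fixed 195 x 100 mm base (on a plywood riser, top 55 mm over the bench), hinge at z = 110 mm, sprung up. 0 = raised (26 degrees, at the start), 0.45 rad = level, 0.48 = hard stop. By 0.45 a pawl on its left catches a peg and holds it at 0.43; short of that it springs back. Takes 4 to 8 N, more only at the stop
- fixture_pad (a point): centre of the top of the black press pad (46 mm along the arm, 38 mm wide) at that arm's near, free end, 150 mm from the hinge; at z = 184 mm over the bench when raised, 120 mm with the arm level, 115 mm at the stop; going down it also moves about 19 mm away from the hinge. Axes: x horizontally toward the hinge while the arm is raised, y to its left
- connector_housing (a point): centre of the 14 x 28 x 10 mm housing of the white six-way connector with short pigtails, lying loose in the shallow black nest (walls 5 mm high) of the fixture to be closed, just right of its arm, 75 mm in front of the hinge
- spare_arm (a joint): arm of the other, identical fixture, whose nest is empty; same values, 0 = raised. It stays up

How it is judged (in metres and radians):
At the end, for the whole second after the job is handed in: The arm of the fixture with the connector stays down by itself (joint above 0.40 rad, at rest), held by its catch; the connector housing is within 12 mm of where it lay; the empty fixture's arm is up (below 0.08 rad) (value of joint fixture_arm above 0.4 rad and velocity of joint fixture_arm below 0.05 rad/s and value of joint spare_arm below 0.08 rad and distance of connector_housing from where it was at the start of the episode below 0.012 m); the robot touches nothing.
It fails at once if the empty fixture's arm is pressed down (value of joint spare_arm above 0.2 rad).
It also fails if it takes over 29 s, if anything falls off the work surface, if the arm or the gripper's body presses on something with over 40 N, if the wrist force passes 120 N, or if a joint passes its speed limit or range.

### The arm

A 7-joint arm with a two-finger parallel gripper is mounted at the origin on a cart in front of the work surface, level with it; the furniture and walls round the work are solid. World frame = base frame: x ahead of the robot, y to its left, z up, the work surface at z = 0. Lengths are in mm, angles in rad, forces in N, time in s.
With the tool pointing down it reaches from about 400 to 900 mm from the base axis. Payload 5.5 kg.
Tool frame: the origin (TCP) lies at the very end of the fingers, on their centre line; the grasp point (between the pads) lies 19 mm behind it; z points along the fingers, y is the line along which they close (so a half turn about z gives the same grasp; the last joint's range is limited). The gripper opens to 85 mm and grips with 20 to 120 N. Pads are 22 mm wide; open, the fingers measure 114 mm over their backs; the gripper's body (76 mm by 85 mm) begins 54 mm behind the grasp point. The pads swing forward as they close: fully open they stand 13 mm farther back than shut.
Start: joints at [-0.968, 0.501, -0.427, 1.55, 0.221, 1.138, -0.21], TCP at [216.605, 612.848, 193.91] pointing down, gripper open.
Joint ranges: [-2.88, 2.88], [-0.31, 2.03], [-1.54, 1.56], [0.2, 2.42], [-1.41, 4.55], [0.19, 2.02], [-2.57, 2.57]. Speed limits (rad/s): [2.57, 2.57, 3.14, 3.14, 3.14, 3.14, 3.14].

### API

Orientations are given as a 3x3 rotation matrix whose columns are the frame's x, y, z axes.
In Python, from cell import bot, optics, order gives the robot as it stands.
- The arm moves only by the tool move_arm, never from a script. Its arguments are lists of equal length, an entry for each row: "delta_pos": the shift along the tool's x, y, z in m, a list of three; "delta_rot": the turn, a rotation vector about the tool's x, y, z in rad, a list of three; "hand": the opening, from 0 (shut) to 1 (fully open). A call has 1 to 20 rows; each row shifts and turns the commanded pose from where the row before left it, along the tool's axes as they then stand; what a row does not reach is not made up. A row lasts 1/10 s, in which the tool goes at most 50 mm and 8.59 degrees, less where a joint would pass 70% of its speed; a pose out of reach is approached as far as the arm can. A call with a gripper value outside its range is refused whole. The fingers move at their own pace and stop on an object; the grip force is fixed at half the most. Time passes only in rows, so rows that do not move let the fingers close. It gives the time, the measured TCP pose, the force, the opening and the grip force at its end, in the units of the state.
- bot.sense(): the state, without advancing time (a new reading comes with each control period).
- optics.camera(name): name is "side" or "top"; returns the picture (384x512x3 uint8, blue, green, red); there is no depth.
- optics.get_calibration(name): a dict with "fx", "fy", "cx", "cy" (pixels), "rvec" (rotation vector, rad) and "tvec" (3), from world to camera coordinates, as OpenCV has them. Camera axes: x right, y down, z forward; pixel columns grow to the right and rows downward; lengths in mm; the calibration is good to about 2 mm. A picture is of the moment at which its call begins. get_calibration takes no time and is no camera call.
- order.sign_off(): hands the job in; it is judged then, once.
The state is a dict: "time_s": time; "joint_positions": joint angles; "qvel": joint speeds; "effort": joint torques, N m; "eef_pos": TCP position; "tool_rot": TCP orientation; "force": force on the tool from outside, world axes, zero at the start; "torque": the same for the moment, N m; "grip_width": finger opening in mm; "gripper_force": force on a finger pad.
Only numpy, scipy, OpenCV 4.12 (cv2) and the standard library are available. Lean on these libraries where they do the work, as an engineer would, in place of code of your own. Each camera call takes 0.05 s, during which the arm holds its last target. There are 200 camera calls.

## Working session

There is one attempt and no reset: what is moved stays moved. The work goes in short steps, Python scripts to look and compute and a tool call to move; the robot and the scene stay as the last step left them, time stands still between calls to the robot, and variables do not carry over. Pictures are saved under pics/ and viewed, at most 10 in all, crops included, and the job is handed in when it is done.

Besides the shell and the picture viewer there is one more tool, called after ">>>" in YAML: its name, and indented under it one key for each argument. move_arm: Moves the arm, as the interface text tells. Its arguments: {"type":"object","properties":{"delta_pos":{"type":"array"},"delta_rot":{"type":"array"},"hand":{"type":"array"}},"required":["delta_pos","delta_rot","hand"]}

```bash
mkdir -p pics; python3 - <<'E'
from cell import bot,optics
import cv2,json
s=bot.sense();print(s)
for n in("top","side"):
    cv2.imwrite(f"pics/{n}0.png",optics.camera(n)); c=optics.get_calibration(n);print(c)
E
```

```text
{'time_s': 0.0, 'joint_positions': array([-0.96777343,  0.50185055, -0.42679528,  1.55143682,  0.22081155,
        1.13830819, -0.21032561]), 'qvel': array([-1.12907770e-03, -4.31891399e-04, -5.68371195e-04, -1.03291929e-03,
       -1.02256134e-04,  4.36471861e-04, -2.41904023e-05]), 'effort': array([ 1.11206551e-03, -5.69516945e+01, -5.81569925e+00, -2.80934143e+01,
        1.06815848e-02,  1.20580645e-02, -8.50941376e-06]), 'eef_pos': array([216.44573029, 612.09608803, 192.86357896]), 'tool_rot': array([[-9.42825375e-01,  3.33286393e-01, -7.02205271e-04],
       [ 3.33287128e-01,  9.42823636e-01, -1.81179610e-03],
       [ 5.82087398e-05, -1.94224331e-03, -9.99998112e-01]]), 'force': array([1.1626011 , 0.14107355, 0.90890716]), 'torque': array([-0.01022192,  0.03816526, -0.01804895]), 'gripper_force': 0.0, 'grip_width': 85.55481216737553}
{'fx': 401.18279626854104, 'fy': 401.18279626854104, 'cx': 260.18308946296094, 'cy': 196.23118498711156, 'rvec': array([ 2.09998172, -2.15274756,  0.17360165]), 'tvec': array([  -4.17786509,  599.9067891 , 1153.60667931])}
{'fx': 430.4417885321931, 'fy': 430.4417885321931, 'cx': 257.8267826884587, 'cy': 191.9945128031397, 'rvec': array([ 2.30956962, -0.04894913,  0.02711313]), 'tvec': array([-550.90106702,  136.43833035, 1128.69488932])}
```

View pics/top0.png

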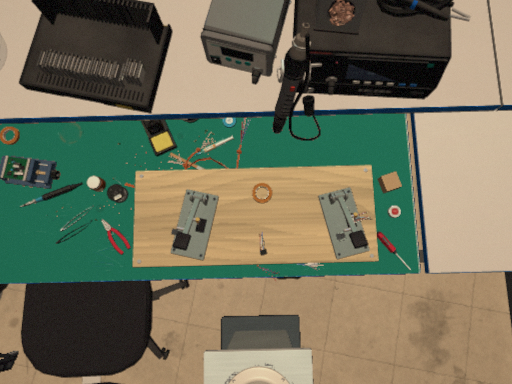

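View pics/side0.png

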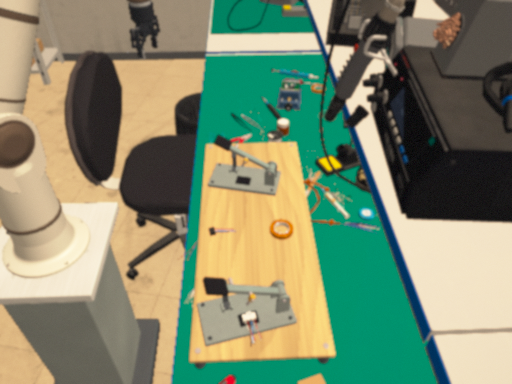

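The top view shows two fixtures, at (195,225) and (345,222). The pigtails and white connector are on the right one (side view: connector at (248,318), pad at (215,287)). Next I zoom in on it.

```bash
cat > h.py <<'E'
import cv2,numpy as np
from cell import bot,optics
def P(n):
    c=optics.get_calibration(n);K=np.array([[c['fx'],0,c['cx']],[0,c['fy'],c['cy']],[0,0,1]])
    return K,c['rvec'],np.array(c['tvec'])
def ray(n,p):
    K,r,t=P(n);R=cv2.Rodrigues(r)[0]
    return -R.T@t, R.T@np.linalg.inv(K)@np.array([*p,1.])
def plane(n,p,z):
    o,d=ray(n,p);return o+d*(z-o[2])/d[2]
def tri(a,b):
    M=[]
    for n in("top","side"):
        K,r,t=P(n);M.append(K@np.c_[cv2.Rodrigues(r)[0],t])
    X=cv2.triangulatePoints(M[0],M[1],np.array(a,float),np.array(b,float));return (X[:3]/X[3]).ravel()
def proj(n,X):
    K,r,t=P(n);return cv2.projectPoints(np.array(X,float).reshape(-1,3),r,t,K,None)[0].reshape(-1,2)
E
python3 - <<'E'
from h import *
a=cv2.imread("pics/top0.png")[180:270,310:400];b=cv2.imread("pics/side0.png")[265:350,190:310]
a=cv2.resize(a,(400,400),interpolation=cv2.INTER_CUBIC);b=cv2.resize(b,(400,283),interpolation=cv2.INTER_CUBIC)
o=np.zeros((400,800,3),np.uint8);o[:,:400]=a;o[:283,400:]=b;cv2.imwrite("pics/z.png",o)
for n,(x0,y0,x1,y1) in {"top":(335,222,380,255),"side":(198,272,232,300)}.items():
    im=cv2.imread(f"pics/{n}0.png")[y0:y1,x0:x1]
    m=(im.max(2)<45).astype(np.uint8);k,l,st,c=cv2.connectedComponentsWithStats(m)
    for i in range(1,k):
        if st[i,4]>20: 
            cs=cv2.findContours((l==i).astype(np.uint8),0,2)[0][0]
            print(n,st[i],c[i]+[x0,y0],(cv2.boxPoints(cv2.minAreaRect(cs))+[x0,y0]).round(1).tolist())
E
```

```text
top [ 15   9  17  17 124] [357.40322581 238.26612903] [[348.9, 233.7], [361.5, 229.5], [366.6, 244.8], [354.0, 249.0]]
side [  7   7  22  16 244] [215.29918033 286.29098361] [[204.1, 292.6], [205.1, 278.9], [226.8, 280.5], [225.8, 294.1]]
```

View pics/z.png

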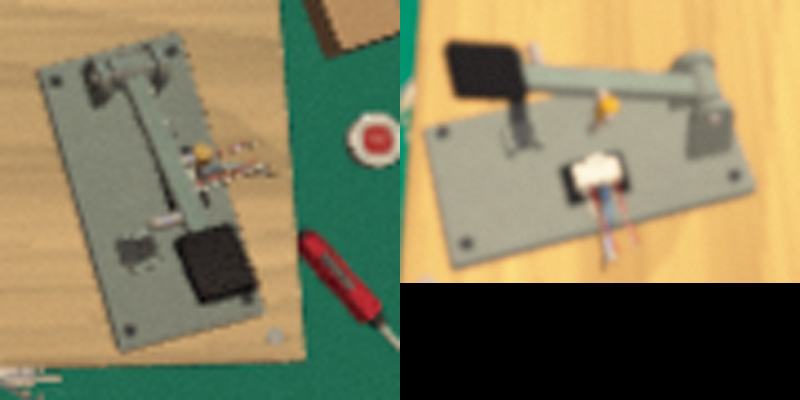

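The pad is at top (358.5,239.4) and side (215.2,286.2). The connector at side (248,318) lies right of the arm, and the hinge is at the far end.

```bash
python3 - <<'E'
from h import *
T=lambda u,v:(310+u/4.444,180+v/4.444); S=lambda u,v:(190+(u-400)/3.333,265+v/3.333)
p=tri(T(216,264),S(484,71));print("pad",p, plane("top",T(216,264),184),plane("side",S(484,71),184))
print("hingepost", tri(T(133,65),S(697,68)))
q=[plane("top",T(*c),61) for c in((38,70),(178,35),(264,314),(121,351))];print(np.round(q))
q=[plane("side",S(*c),61) for c in((428,128),(753,190),(456,268))];print(np.round(q))
print("conn",plane("side",S(597,170),70))
s=bot.sense();print(proj("side",s['eef_pos']))
# spare pad
print("spare", plane("top",(181,240),184))
E
```

```text
pad [ 456.47804182 -276.38002959  175.92593924] [ 455.36509151 -274.56675359  184.        ] [ 457.69579735 -282.05305544  184.        ]
hingepost [ 584.60480574 -243.98569049  126.21806975]
[[ 595. -193.   61.]
 [ 616. -288.   61.]
 [ 429. -332.   61.]
 [ 408. -238.   61.]]
[[ 413. -237.   61.]
 [ 618. -290.   61.]
 [ 435. -335.   61.]]
conn [ 520.74364887 -277.85842727   70.        ]
[[151.29656386  66.83305697]]
spare [465.23739172 190.62758351 184.        ]
```

>>> move_arm:
  delta_pos:
    - [0,0,-0.04]
    - [0,0,-0.04]
    - [0,0,-0.03]
    - [-0.03,-0.027,0]
    - [-0.03,-0.027,0]
    - [-0.03,-0.027,0]
    - [-0.03,-0.027,0]
    - [-0.03,-0.027,0]
    - [-0.03,-0.027,0]
    - [-0.03,-0.027,0]
    - [-0.03,-0.027,0]
    - [-0.03,-0.027,0]
    - [-0.03,-0.027,0]
    - [-0.03,-0.027,0]
    - [-0.03,-0.027,0]
    - [-0.03,-0.027,0]
    - [0,0,0]
  delta_rot:
    - [0,0,0]
    - [0,0,0]
    - [0,0,0]
    - [0,0,0]
    - [0,0,0]
    - [0,0,0]
    - [0,0,0]
    - [0,0,0]
    - [0,0,0]
    - [0,0,0]
    - [0,0,0]
    - [0,0,0]
    - [0,0,0]
    - [0,0,0]
    - [0,0,0]
    - [0,0,0]
    - [0,0,0]
  hand: [0,0,0,0,0,0,0,0,0,0,0,0,0,0,0,0,0]

```text
time_s: 1.8
eef_pos: [469.7, 145.3, 303.4]
tool_rot: [[-0.94, 0.343, 0.0], [0.343, 0.94, -0.003], [-0.001, -0.003, -1.0]]
force: [0.2, -0.0, 0.2]
grip_width: 0.1
gripper_force: 0.0
```

```bash
python3 -c "
from h import *
s=bot.sense()
for k in('time_s','joint_positions','eef_pos','tool_rot','force','grip_width'):print(k,s[k])"
```

```text
time_s 1.8
joint_positions [-0.24717143  0.09263502 -0.11774611  1.80293084  0.0142959   1.24742375
  0.85221527]
eef_pos [469.69220087 145.28427516 303.44822247]
tool_rot [[-9.39505583e-01  3.42533475e-01  2.77529301e-04]
 [ 3.42531451e-01  9.39502276e-01 -2.77106212e-03]
 [-1.20992095e-03 -2.50836582e-03 -9.99996122e-01]]
force [ 0.17942768 -0.0214669   0.20855233]
grip_width 0.07383992263771642
```

>>> move_arm:
  delta_pos:
    - [-0.012,-0.0365,0]
    - [-0.012,-0.0365,0]
    - [-0.012,-0.0365,0]
    - [-0.012,-0.0365,0]
    - [-0.012,-0.0365,0]
    - [-0.012,-0.0365,0]
    - [-0.012,-0.0365,0]
    - [-0.012,-0.0365,0]
    - [-0.012,-0.0365,0]
    - [-0.012,-0.0365,0]
    - [-0.012,-0.0365,0]
    - [0,0,0.03]
    - [0,0,0.03]
    - [0,0,0.03]
    - [0,0,0]
    - [0,0,0]
  delta_rot:
    - [0,0,0]
    - [0,0,0]
    - [0,0,0]
    - [0,0,0]
    - [0,0,0]
    - [0,0,0]
    - [0,0,0]
    - [0,0,0]
    - [0,0,0]
    - [0,0,0]
    - [0,0,0]
    - [0,0,0]
    - [0,0,0]
    - [0,0,0]
    - [0,0,0]
    - [0,0,0]
  hand: [0,0,0,0,0,0,0,0,0,0,0,0,0,0,0,0]

```text
time_s: 3.4
eef_pos: [458.0, -270.0, 214.0]
tool_rot: [[-0.943, 0.333, -0.001], [0.333, 0.943, 0.001], [0.001, 0.0, -1.0]]
force: [-0.9, 0.0, 0.5]
grip_width: -0.2
gripper_force: 0.0
```

```bash
python3 - <<'E'
from h import *
s=bot.sense();print(s['eef_pos'],s['tool_rot'].round(3),s['joint_positions'],s['force'])
a=optics.camera("top")[170:270,300:400];b=optics.camera("side")[200:350,160:310]
o=np.hstack([cv2.resize(i,(400,400),interpolation=cv2.INTER_CUBIC) for i in(a,b)]);cv2.imwrite("pics/z1.png",o)
print(proj("top",s['eef_pos']),proj("side",s['eef_pos']))
E
```

```text
[ 457.96588702 -269.99785618  213.95424202] [[-0.943  0.333 -0.001]
 [ 0.333  0.943  0.001]
 [ 0.001  0.    -1.   ]] [ 0.25259902  0.24106381  0.2695778   1.84444485 -0.07265067  1.06693087
  1.78157872] [-0.9204471   0.02918233  0.49493353]
[[359.44276259 237.64736998]] [[214.52642603 271.37598088]]
```

View pics/z1.png

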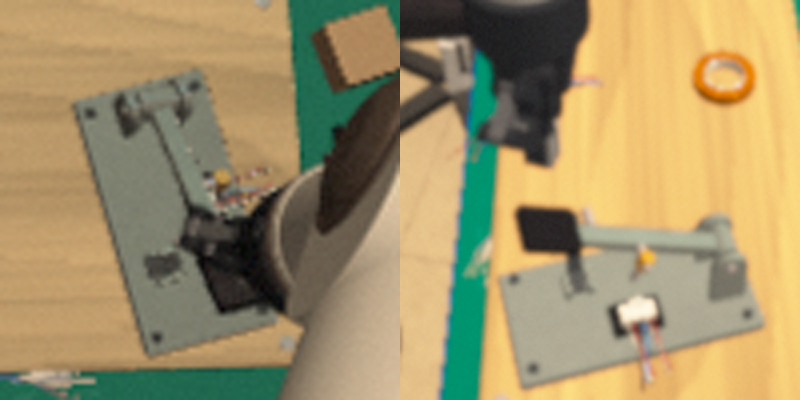

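The gripper is over the pad, with the visible fingertip at side zoom (540,160). That is a bit higher than the projected TCP, so I'll zoom in on it before pressing.

>>> move_arm:
  delta_pos:
    - [0,-0.006,0.01]
    - [0,0,0.01]
    - [0,0,0]
  delta_rot:
    - [0,0,0]
    - [0,0,0]
    - [0,0,0]
  hand: [0,0,0]

```text
time_s: 3.8
eef_pos: [454.8, -276.0, 192.5]
tool_rot: [[-0.943, 0.334, -0.002], [0.334, 0.943, 0.001], [0.002, 0.0, -1.0]]
force: [-0.7, 0.0, -0.2]
grip_width: -0.0
gripper_force: 0.0
```

```bash
python3 - <<'E'
from h import *
s=bot.sense();print(s['eef_pos'],s['force'])
b=optics.camera("side")[230:310,180:280]
o=cv2.resize(b,(800,640)[:2],interpolation=cv2.INTER_CUBIC)[:600]
p=(proj("side",s['eef_pos'])[0]-[180,230]);print(p*8);cv2.circle(o,tuple(int(v*8) for v in p),4,(0,0,255),-1)
cv2.imwrite("pics/z2.png",o)
E
```

```text
[ 454.84293255 -275.98040497  192.4994706 ] [-0.66175835  0.00873109 -0.19151297]
[267.96553443 407.98146984]
```

View pics/z2.png

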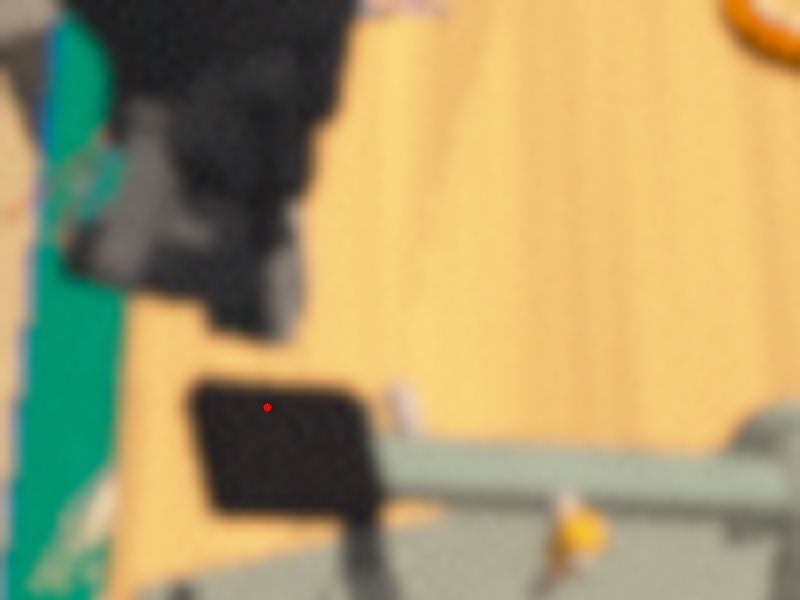

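The fingertip shows at zoom (245,335), which is 9 px above its projection at (268,408). I'll check the top view to tell whether the offset is in height or sideways.

```bash
python3 - <<'E'
from h import *
s=bot.sense()
a=optics.camera("top")[200:275,320:420]
o=cv2.resize(a,(800,600),interpolation=cv2.INTER_CUBIC); o=cv2.convertScaleAbs(o,alpha=1.8,beta=10)
E=s['eef_pos'];R=s['tool_rot']
for X,c in((E,(0,0,255)),(E-73*R[:,2],(0,255,0)),(E-150*R[:,2],(255,0,0))):
    p=proj("top",X)[0];print(p,proj("side",X)[0]);cv2.circle(o,tuple(int(v) for v in (p-[320,200])*8),5,c,-1)
cv2.imwrite("pics/z3.png",o)
E
```

```text
[359.9628266  239.20965418] [213.6880436  280.81517015]
[367.03309049 237.15309329] [211.06811606 256.08914182]
[375.72590304 234.62457404] [207.9109193  226.29254038]
```

View pics/z3.png

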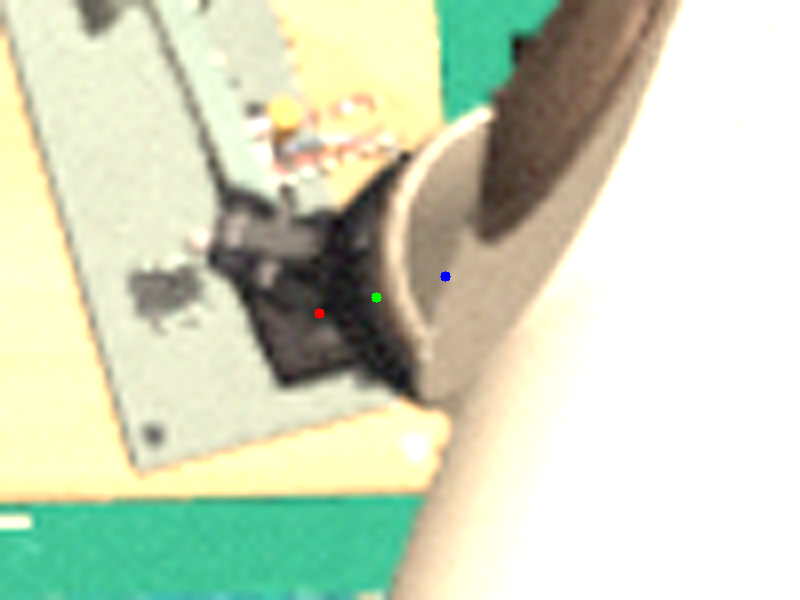

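The lateral position agrees: the axis passes over the pad, whose visible corner is at zoom (285,380). The offset is therefore mainly in height, so I'll descend by force.

>>> move_arm:
  delta_pos:
    - [0,0,0.005]
    - [0,0,0.005]
    - [0,0,0.005]
    - [0,0,0]
  delta_rot:
    - [0,0,0]
    - [0,0,0]
    - [0,0,0]
    - [0,0,0]
  hand: [0,0,0,0]

```text
time_s: 4.3
eef_pos: [455.4, -275.8, 177.9]
tool_rot: [[-0.943, 0.333, -0.002], [0.333, 0.943, 0.001], [0.002, 0.0, -1.0]]
force: [0.4, -0.3, 0.7]
grip_width: 0.1
gripper_force: 0.0
```

```bash
python3 - <<'E'
from h import *
s=bot.sense();print(s['eef_pos'],s['force'])
b=optics.camera("side")[230:310,180:280]
o=cv2.resize(b,(800,640)[:2],interpolation=cv2.INTER_CUBIC)[:600]
p=(proj("side",s['eef_pos'])[0]-[180,230]);print(p*8);cv2.circle(o,tuple(int(v*8) for v in p),4,(0,0,255),-1)
cv2.imwrite("pics/z4.png",cv2.convertScaleAbs(o,alpha=1.5,beta=10))
E
```

```text
[ 455.37627764 -275.82840966  177.90695607] [ 0.41410811 -0.29343784  0.70639124]
[274.22904785 444.07337294]
```

View pics/z4.png

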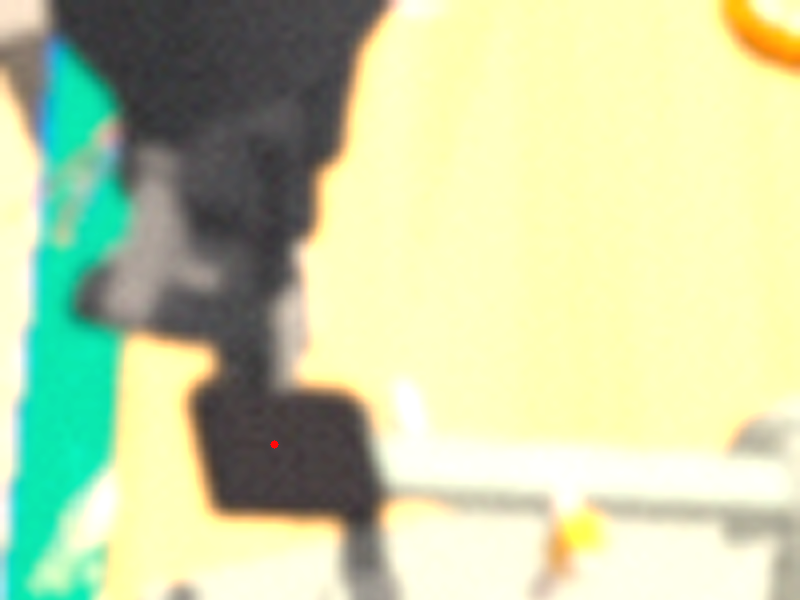

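The fingertip at zoom (265,385) now meets the pad's upper edge. There is no contact yet, and the pad hasn't moved. I'll continue down.

>>> move_arm:
  delta_pos:
    - [0,0,0.005]
    - [0,0,0.005]
    - [0,0,0]
  delta_rot:
    - [0,0,0]
    - [0,0,0]
    - [0,0,0]
  hand: [0,0,0]

```text
time_s: 4.65
eef_pos: [455.5, -275.9, 168.0]
tool_rot: [[-0.943, 0.333, -0.001], [0.333, 0.943, 0.001], [0.001, 0.0, -1.0]]
force: [0.2, 0.1, -0.4]
grip_width: -0.2
gripper_force: 0.0
```

```bash
python3 - <<'E'
from h import *
s=bot.sense();print(s['eef_pos'],s['force'])
b=optics.camera("side")[230:310,180:280]
o=cv2.resize(b,(800,640)[:2],interpolation=cv2.INTER_CUBIC)[:600]
cv2.imwrite("pics/z5.png",cv2.convertScaleAbs(o,alpha=2.5,beta=10))
E
```

```text
[ 455.45924493 -275.92023153  168.01182002] [ 0.21247667  0.10666339 -0.35775315]
```

View pics/z5.png

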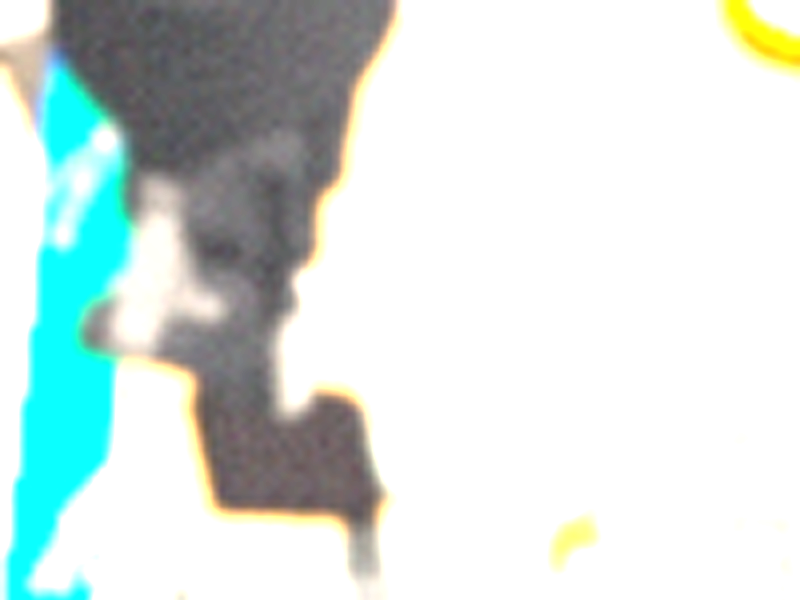

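The finger now overlaps the pad from the front, with its tip at zoom (290,415), so it is above the pad. I'll go on down.

>>> move_arm:
  delta_pos:
    - [0,0,0.005]
    - [0,0,0.005]
    - [0,0,0.005]
    - [0,0,0]
  delta_rot:
    - [0,0,0]
    - [0,0,0]
    - [0,0,0]
    - [0,0,0]
  hand: [0,0,0,0]

```text
time_s: 5.1
eef_pos: [455.9, -276.3, 153.4]
tool_rot: [[-0.943, 0.333, -0.0], [0.333, 0.943, 0.0], [0.0, -0.0, -1.0]]
force: [0.1, 0.9, 2.9]
grip_width: -0.3
gripper_force: 1.4
```

>>> move_arm:
  delta_pos:
    - [0.002,-0.001,0.005]
    - [0.002,-0.001,0.005]
    - [0.002,-0.001,0.005]
    - [0.002,-0.001,0.005]
    - [0.002,-0.001,0.005]
    - [0.001,-0.001,0.005]
    - [0.001,-0.001,0.005]
    - [0.001,0,0.005]
    - [0,0,0]
  delta_rot:
    - [0,0,0]
    - [0,0,0]
    - [0,0,0]
    - [0,0,0]
    - [0,0,0]
    - [0,0,0]
    - [0,0,0]
    - [0,0,0]
    - [0,0,0]
  hand: [0,0,0,0,0,0,0,0,0]

```text
time_s: 6.0
eef_pos: [440.7, -278.4, 113.1]
tool_rot: [[-0.943, 0.334, -0.001], [0.334, 0.943, 0.0], [0.001, -0.0, -1.0]]
force: [0.7, -1.3, 4.7]
grip_width: 0.3
gripper_force: 2.1
```

```bash
python3 - <<'E'
from h import *
s=bot.sense();print(s['eef_pos'],s['force'])
b=optics.camera("side")[240:340,180:305]
o=cv2.resize(b,(750,600),interpolation=cv2.INTER_CUBIC)
cv2.imwrite("pics/z6.png",cv2.convertScaleAbs(o,alpha=1.4,beta=10))
E
```

```text
[ 440.71925014 -278.40735858  113.10577427] [ 0.66653876 -1.33680607  4.70947629]
```

View pics/z6.png

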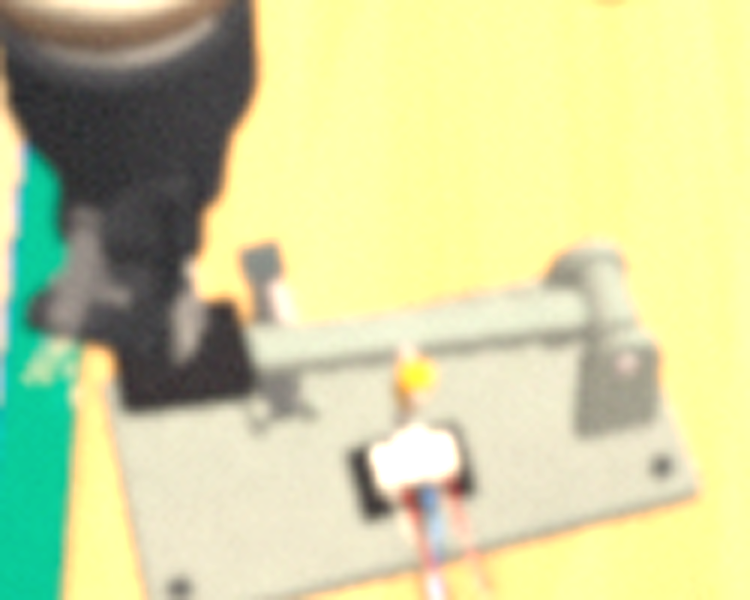

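The arm is going down, with the finger on the pad at zoom (185,355) and the connector undisturbed at (415,460). Pressing on.

>>> move_arm:
  delta_pos:
    - [0.001,0,0.005]
    - [0,0,0.005]
    - [0,0,0.005]
    - [0,0,0.003]
    - [0,0,0]
  delta_rot:
    - [0,0,0]
    - [0,0,0]
    - [0,0,0]
    - [0,0,0]
    - [0,0,0]
  hand: [0,0,0,0,0]

```text
time_s: 6.55
eef_pos: [439.3, -278.2, 95.5]
tool_rot: [[-0.943, 0.334, -0.002], [0.334, 0.943, 0.001], [0.002, -0.0, -1.0]]
force: [-2.5, -2.0, 5.5]
grip_width: -0.3
gripper_force: 2.4
```

>>> move_arm:
  delta_pos:
    - [0,0,0.003]
    - [0,0,0.002]
    - [0,0,0]
  delta_rot:
    - [0,0,0]
    - [0,0,0]
    - [0,0,0]
  hand: [0,0,0]

```text
time_s: 6.85
eef_pos: [439.5, -278.0, 90.7]
tool_rot: [[-0.943, 0.334, -0.002], [0.334, 0.943, 0.001], [0.002, 0.0, -1.0]]
force: [-2.7, -1.8, 5.3]
grip_width: -0.0
gripper_force: 2.5
```

Still spring force only; a little more, until the stop is felt.

>>> move_arm:
  delta_pos:
    - [0,0,0.002]
    - [0,0,0.002]
    - [0,0,0]
  delta_rot:
    - [0,0,0]
    - [0,0,0]
    - [0,0,0]
  hand: [0,0,0]

```text
time_s: 7.15
eef_pos: [440.1, -277.3, 86.4]
tool_rot: [[-0.943, 0.333, -0.001], [0.333, 0.943, 0.001], [0.001, 0.001, -1.0]]
force: [-0.3, 0.9, 0.6]
grip_width: 0.3
gripper_force: 0.2
```

>>> move_arm:
  delta_pos:
    - [0,0,0.002]
    - [0,0,0]
  delta_rot:
    - [0,0,0]
    - [0,0,0]
  hand: [0,0]

```text
time_s: 7.35
eef_pos: [440.1, -277.4, 84.7]
tool_rot: [[-0.943, 0.333, -0.001], [0.333, 0.943, 0.001], [0.001, 0.001, -1.0]]
force: [-2.5, 0.2, 4.9]
grip_width: -0.0
gripper_force: 2.7
```

>>> move_arm:
  delta_pos:
    - [0,0,0.002]
    - [0,0,0.002]
    - [0,0,0]
  delta_rot:
    - [0,0,0]
    - [0,0,0]
    - [0,0,0]
  hand: [0,0,0]

```text
time_s: 7.65
eef_pos: [439.9, -277.4, 80.7]
tool_rot: [[-0.943, 0.333, -0.001], [0.333, 0.943, 0.001], [0.002, 0.001, -1.0]]
force: [-2.8, 0.9, 6.2]
grip_width: 0.0
gripper_force: 3.0
```

```bash
python3 - <<'E'
from h import *
def dark(im):
    out=[]
    for c in range(200,222,3):
        r=[y for y in range(265,340) if im[y,c].max()<60];out.append((c,max(r) if r else None))
    return out
im=optics.camera("side");cv2.imwrite("pics/s7.png",im)
print(dark(cv2.imread("pics/side0.png")));print(dark(im))
u=np.array([.971,.24,0]);l=np.array([-.24,.971,0]);H=np.array([456,-276,0])+135*u;H[2]=110
for th in(0,.2,.35,.43,.45,.48):
    f=.4538-th;X=[H-(150+s)*np.cos(f)*u+np.array([0,0,(150+s)*np.sin(f)])+l*-19 + 9*np.array([u[0]*np.sin(f),u[1]*np.sin(f),np.cos(f)]) for s in(-23,0,23)]
    print(th,proj("side",X).round(1).tolist())
s=bot.sense();print(s['eef_pos'],s['force'])
E
```

```text
[(200, None), (203, None), (206, 288), (209, 292), (212, 293), (215, 293), (218, 293), (221, 293)]
[(200, 313), (203, 317), (206, 316), (209, 315), (212, 314), (215, 314), (218, 313), (221, 266)]
0 [[229.7, 291.8], [218.7, 291.3], [207.4, 290.8]]
0.2 [[224.9, 300.1], [213.3, 301.2], [201.6, 302.3]]
0.35 [[223.0, 306.1], [211.4, 308.3], [199.6, 310.5]]
0.43 [[222.6, 309.2], [211.1, 311.9], [199.4, 314.6]]
0.45 [[222.5, 309.9], [211.1, 312.8], [199.5, 315.6]]
0.48 [[222.5, 311.0], [211.1, 314.0], [199.6, 317.1]]
[ 439.95083619 -277.44177541   80.81610281] [-3.54298457  1.17737865  6.01753064]
```

>>> move_arm:
  delta_pos:
    - [0,0,0.002]
    - [0,0,0.002]
    - [0,0,0]
  delta_rot:
    - [0,0,0]
    - [0,0,0]
    - [0,0,0]
  hand: [0,0,0]

```text
time_s: 8.0
eef_pos: [440.0, -277.5, 77.8]
tool_rot: [[-0.943, 0.333, -0.001], [0.333, 0.943, 0.001], [0.001, 0.001, -1.0]]
force: [-5.3, 2.3, 14.2]
grip_width: -0.6
gripper_force: 7.4
```

The stop is felt at 14 N. Retracting straight up.

>>> move_arm:
  delta_pos:
    - [0,0,-0.003]
    - [0,0,-0.005]
    - [0,0,-0.01]
    - [0,0,-0.02]
    - [0,0,-0.03]
    - [0,0,-0.04]
    - [0,0,-0.04]
    - [0,0,0]
    - [0,0,0]
  delta_rot:
    - [0,0,0]
    - [0,0,0]
    - [0,0,0]
    - [0,0,0]
    - [0,0,0]
    - [0,0,0]
    - [0,0,0]
    - [0,0,0]
    - [0,0,0]
  hand: [0,0,0,0,0,0,0,0,0]

```text
time_s: 8.9
eef_pos: [441.4, -278.1, 226.0]
tool_rot: [[-0.943, 0.333, 0.003], [0.333, 0.943, -0.001], [-0.003, 0.0, -1.0]]
force: [-0.0, 0.2, -0.9]
grip_width: 0.2
gripper_force: 0.0
```

```bash
python3 - <<'E'
from h import *
im=optics.camera("side");s=bot.sense();print(s['force'],s['eef_pos'])
cv2.imwrite("pics/z8.png",cv2.resize(im[160:345,170:330],None,fx=3.2,fy=3.2,interpolation=cv2.INTER_CUBIC))
E
```

```text
[-0.2877383  -0.76700086 -1.00029237] [ 440.40184511 -277.60616981  224.62477186]
```

View pics/z8.png

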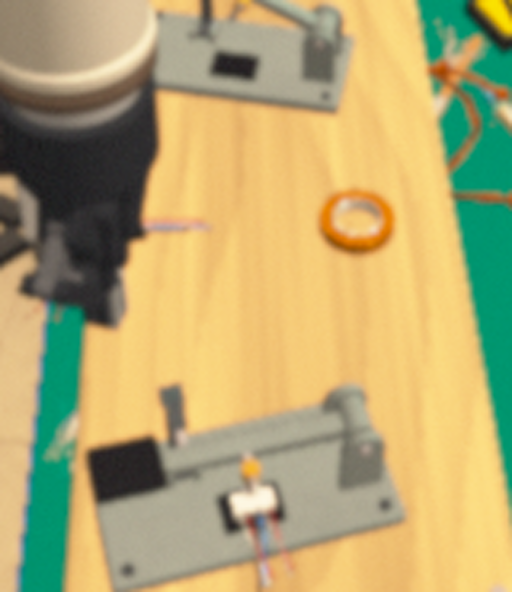

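The arm is down and latched (pad at zoom (127,468)). The connector is in its nest at (250,503), the spare arm is up, and the gripper is well clear.

```bash
python3 -c "
from cell import order
print(order.sign_off())"
```

```text
the job is handed in; nothing more can be done
None
```

The arm of the fixture with the connector is pressed down and held by its catch, the connector is still in its nest, the empty fixture's arm is up, the gripper is clear, and the job is handed in; sign-off returned no verdict.

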